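# Test the emergency stop, release it and reset

### The arm

A 6-joint arm with a two-finger parallel gripper is mounted at the origin on a cart in front of the work surface, level with it; the furniture and walls round the work are solid. World frame = base frame: x ahead of the robot, y to its left, z up, the work surface at z = 0. Lengths are in mm, angles in rad, forces in N, time in s.
With the tool pointing down it reaches from about 250 to 775 mm from the base axis. Payload 8.9 kg.
Tool frame: the origin (TCP) lies between the finger pads; the fingertips stand 25 mm ahead of it and the grasp point (between the pads) lies 6 mm ahead of it; z points along the fingers, y is the direction in which the jaws open and shut (so a half turn about z gives the same grasp; the last joint's range is limited). The gripper opens to 85 mm and grips with 20 to 120 N. Pads are 22 mm wide; open, the fingers measure 114 mm over their backs; the gripper's body (76 mm by 85 mm) begins 54 mm behind the grasp point. The pads swing forward as they close: fully open they stand 13 mm farther back than shut.
Start: joints at [1.036, 0.291, -0.153, 1.127, 0, 1.431], TCP at [202.406, 484.413, 256.305] pointing down, gripper open.
Joint ranges: [-2.52, 2.52], [-0.91, 1.74], [-1.3, 1.37], [-1.96, 2.02], [-1.52, 1.47], [-3.14, 3.14]. Speed limits (rad/s): [2.22, 2.22, 2.79, 3.14, 3.14, 3.14].

### API

Orientations are given as a unit quaternion [x, y, z, w].
In Python, from plant import ctrl, cams gives the robot as it stands. The module is installed in compiled form; this text tells all that it offers.
- The arm moves only by the shell command python3 -m crank 'ROWS' [OPENING] [FORCE]. ROWS is JSON, a list of rows, each an object of numbers: "tx", "ty", "tz": the shift along the tool's x, y, z in cm; "rx", "ry", "rz": the turn, a rotation vector about the tool's x, y, z in degrees. In form: [{"tx": .., "ty": .., "tz": .., "rx": .., "ry": .., "rz": ..}, ...]. A call has 1 to 8 rows; each row shifts and turns the commanded pose from where the row before left it, along the tool's axes as they then stand; what a row does not reach is not made up. A row lasts 1/8 s, in which the tool goes at most 62.5 mm and 10.7 degrees, less where a joint would pass 70% of its speed; a pose out of reach is approached as far as the arm can. A call is refused whole if a number of a shift passes 6.25 or a number of a turn 10.7, either way. A call with a gripper value outside its range is refused whole. OPENING is the opening in per cent of the stroke, from 0 (shut) to 100 (fully open), set as the call begins (- or left out, the last holds). The fingers move at their own pace and stop on an object; FORCE is the grip in N (left out, the last holds). Time passes only in rows, so rows that do not move let the fingers close. It gives the time, the measured TCP pose, the force and the opening at its end, in the units of the state.
- ctrl.sense(): the state, without advancing time (a new reading comes with each control period).
- cams.camera(name): name is "scene" or "side" or "wrist"; returns a dict with "pixels" (420x560x3 uint8, red, green, blue), "vertical_fov" (degrees; the focal length in pixels is half the picture's height over the tangent of half this angle, whatever the lens; pixels are square), "cx", "cy" (the principal point, pixels), "cam_to_world" (4x4, takes a point from camera to world coordinates). Camera axes: x right, y up, looking along -z (the intrinsics and any distortion apply to the point x, -y, -z); pixel columns grow to the right and rows downward; lengths in mm; the calibration is good to about 2 mm. A picture is of the moment at which its call begins. There is no depth.
- ctrl.sign_off(): hands the job in, once; it reports no verdict.
The state is a dict: "clock": time; "joints": joint angles; "qd": joint speeds; "joint_efforts": joint torques, N m; "position": TCP position; "ee_rot": TCP orientation; "wrist_force": force on the tool from outside, world axes, zero at the start; "torque": the same for the moment, N m; "grip_width": finger opening in mm.
Only numpy, scipy, OpenCV 4.12 (cv2) and the standard library are available. Lean on these libraries where they do the work, as an engineer would, in place of code of your own. Each camera call takes 0.05 s, during which the arm holds its last target. There are 200 camera calls.

### The job

Check the emergency stop on the bench: press the big red mushroom button in until it stays down by itself when you let go, then push one side of its grip bar round clockwise with a fingertip until the latch lets go and the button springs back up, and come away so that the bar turns back. Then press the blue reset button fully in and let it come up again. Use the fingers only to press and push: do not pinch the grip bar, do not press the blue button while the red one is down, and leave the solder spool, flux bottle, circuit board and tweezers where they are.

Things in the scene. Friction and masses are not known exactly. Their poses are not given: they have to be found in the camera images.
- stop_station: Fixed stop station: yellow box 110 x 110 mm with a grey lid, lid top 60 mm above the bench; origin at the centre of its underside. On it a round red mushroom head, 94 mm in diameter, 14 mm thick, with a flat top that is 92 mm above the bench while up and carries the grip bar. White arrows on it show the turning direction.
- stop_top (a point): Centre of the top of the red head's grip bar, 114 mm above the bench with the button up. z is up, the axis on which the head slides and turns; y runs along the bar, x across it, pointing roughly away from the robot; they turn with the head. The bar is 80 mm long, 16 mm wide over its black side pads and 22 mm proud of the head's flat top. Clockwise, its +y end goes towards +x.
- stop_push (a joint): How far the red head is pressed in, m: 0 up, 0.013 at its stop. It takes 3 N at first, rising to about 7 N (a stop on 15 N is safe); past about 0.0105 it is caught and stays at 0.010. Only turning the head frees it; it then springs up 10 mm with a few newtons, so keep a fingertip beside the bar 11 mm or more above the latched head's flat, or lift it off afterwards.
- stop_twist (a joint): Turn of the red head, rad, 0 at rest, growing clockwise seen from above to a stop at 0.95. A light spring (about 3 N at 30 mm from the axis) turns it back to 0 when let go. Turned past about 0.6 while latched, the latch lets go.
- grip_near: Black side pad of the grip bar on its -x side, 74 mm long, 18 mm high, moves with the head; its origin is on the axis of the head. Pushing this pad near the +y end of the bar turns the head clockwise.
- grip_far: Black side pad of the grip bar on its +x side, as grip_near. Pushing it near the -y end of the bar turns the head clockwise. Fingers on both pads at once count as pinching.
- reset_top (a point): Centre of the top of the round blue push button, 36 mm in diameter, on a fixed grey box 80 x 80 x 45 mm, about 67 mm above the bench; z up, pressed straight down.
- reset (a joint): How far the blue button is pressed in, m: 0 up, 0.006 fully in. It takes about 5 N and springs back by itself.
- spool: Small solder spool with blue flanges standing on the bench, 50 mm in diameter, 34 mm high; origin at the centre of its underside. Leave alone.
- flux: Cream flux bottle with a red nozzle, 32 mm in diameter, 80 mm high; origin at the centre of its underside. Leave alone.
- board: Green circuit board with parts on it, 49 x 89 x 24 mm with its leads; origin on the underside. Leave alone.
- tweezers: Steel tweezers lying along their x, 127 x 31 x 9 mm; origin at the centre of the underside. Leave alone.
There are look-alikes about, which are no part of the job. Of the things shaped like the part that bears reset_top, the grey one is meant.

How it is judged:
By the outcome, as a careful person would: the job done as asked, in the order asked, and still so for the second after the job is handed in, with the robot touching nothing.
It also fails if it takes over 46 s, if anything falls off the work surface, if the arm or the gripper's body presses on something with over 40 N, if the wrist force passes 120 N, or if a joint passes its speed limit or range.

## Working session

There is one attempt and no reset: what is moved stays moved. The work goes in short steps, Python scripts to look and compute and a shell command to move; the robot and the scene stay as the last step left them, time stands still between calls to the robot, and variables do not carry over. Pictures are saved under pics/ and viewed, about 8 in all and at most 12, crops included, and the job is handed in when it is done.

```bash
mkdir -p pics; cat > h.py <<'E'
import numpy as np, cv2
from plant import ctrl, cams
def snap(n,f):
    c=cams.camera(n); cv2.imwrite(f,c["pixels"][:,:,::-1]); np.save(f+'.npy',{k:v for k,v in c.items() if k!='pixels'},allow_pickle=True); return c
def load(f): return np.load(f+'.npy',allow_pickle=True).item()
def K(c):
    f=210/np.tan(np.radians(c["vertical_fov"])/2); return f
def px2w(c,u,v,z):
    f=K(c); d=np.array([(u-c["cx"])/f,-(v-c["cy"])/f,-1.]); M=np.array(c["cam_to_world"]); d=M[:3,:3]@d; o=M[:3,3]
    return o+d*(z-o[2])/d[2]
def w2px(c,p):
    M=np.linalg.inv(np.array(c["cam_to_world"])); q=M[:3,:3]@np.array(p)+M[:3,3]; f=K(c)
    return c["cx"]+f*q[0]/-q[2], c["cy"]-f*q[1]/-q[2]
E
python3 - <<'E'
from h import *
for n in("scene","side","wrist"):
    c=snap(n,f'pics/{n}0.png'); print(n,{k:(np.round(v,3).tolist() if k!='pixels' else 0) for k,v in c.items()})
print(ctrl.sense())
a=[cv2.imread(f'pics/{n}0.png') for n in("scene","side")]
E
```

```text
scene {'pixels': 0, 'vertical_fov': 42.07, 'cx': 271.802, 'cy': 213.932, 'cam_to_world': [[0.865, 0.292, -0.408, 81.926], [-0.502, 0.52, -0.692, -764.005], [0.01, 0.803, 0.596, 753.571], [0.0, 0.0, 0.0, 1.0]]}
side {'pixels': 0, 'vertical_fov': 51.923, 'cx': 276.397, 'cy': 211.902, 'cam_to_world': [[-0.999, 0.02, -0.037, 529.011], [-0.042, -0.368, 0.929, 1009.759], [0.005, 0.93, 0.368, 482.948], [0.0, 0.0, 0.0, 1.0]]}
wrist {'pixels': 0, 'vertical_fov': 62.768, 'cx': 279.703, 'cy': 207.085, 'cam_to_world': [[0.386, -0.882, -0.27, 134.281], [0.922, 0.369, 0.115, 512.215], [-0.002, -0.293, 0.956, 374.125], [0.0, 0.0, 0.0, 1.0]]}
{'clock': 0.15, 'joints': array([ 1.03570291e+00,  2.91146350e-01, -1.53927580e-01,  1.12670559e+00,
        1.22087727e-05,  1.43151194e+00]), 'qd': array([-0.00189431, -0.0018012 ,  0.0043074 , -0.00106042, -0.00100925,
       -0.00015934]), 'joint_efforts': array([ 1.27196472e-03, -5.37368703e+01,  3.31521821e+01,  1.14667107e-02,
       -1.83236057e-04,  1.42689581e-05]), 'position': array([202.24810421, 484.15641528, 255.8760419 ]), 'ee_rot': array([ 1.96615161e-01,  9.80480615e-01, -4.61894555e-04, -1.68398326e-04]), 'wrist_force': array([-0.23827625, -0.07145778,  0.07596429]), 'torque': array([ 0.03212094, -0.00065254,  0.03189432]), 'grip_width': 85.54715628164529}
```

View pics/scene0.png

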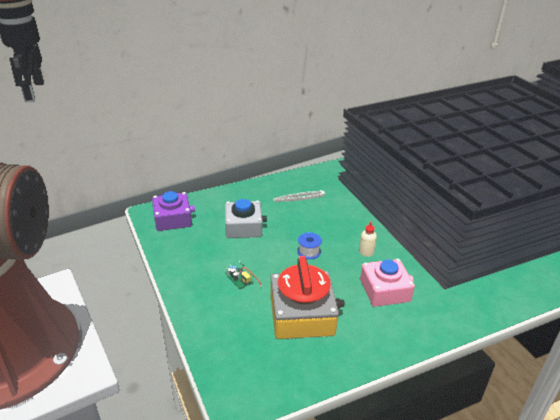

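View pics/side0.png

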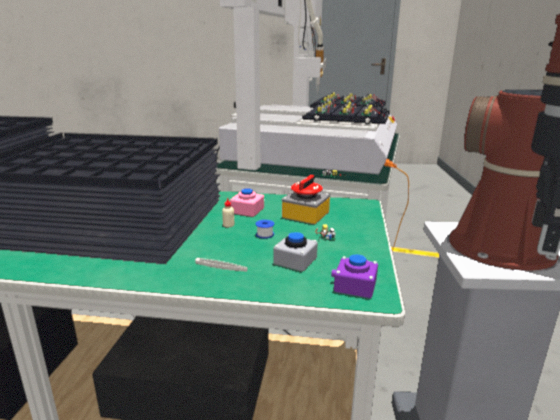

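Scene view: the red stop is at about (304,285). The button boxes are purple (172,207), grey (243,215) and pink (388,278). The grey one fits the description. I'll enlarge both targets to confirm.

```bash
python3 - <<'E'
from h import *
s=cv2.imread('pics/scene0.png'); d=cv2.imread('pics/side0.png')
r=lambda i,u,v,w=80,h=60,k=5: cv2.resize(i[v:v+h,u:u+w],None,fx=k,fy=k,interpolation=cv2.INTER_CUBIC)
cv2.imwrite('pics/crop1.png',np.vstack([np.hstack([r(s,265,250),r(s,205,185)]),np.hstack([r(d,270,165),r(d,255,220)])]))
E
```

```text
(no output)
```

View pics/crop1.png

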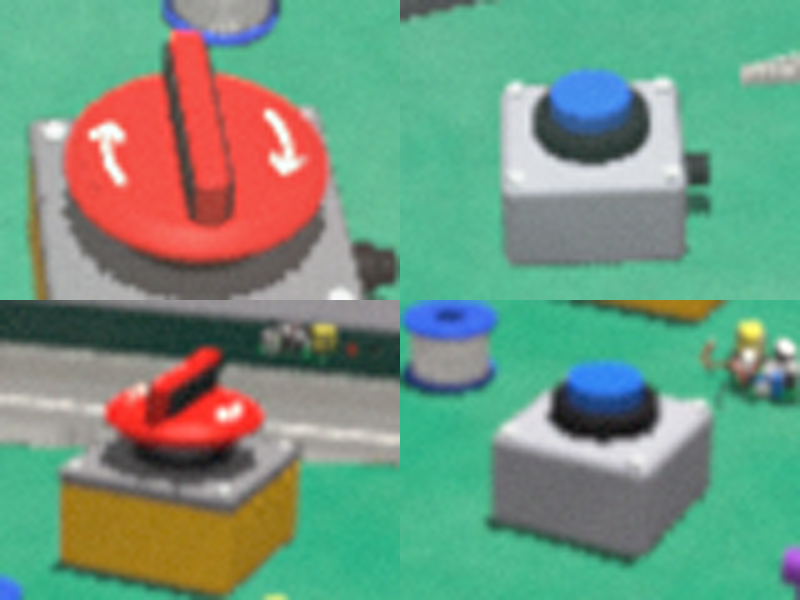

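```bash
python3 - <<'E'
from h import *
s=load('pics/scene0.png');d=load('pics/side0.png')
a=px2w(s,302.6,256.6,114);b=px2w(s,307.4,287.6,114);print('bar',a,b,(a+b)/2,np.linalg.norm(a-b),np.degrees(np.arctan2(*(a-b)[[1,0]])))
a=px2w(d,312,175.2,114);b=px2w(d,301,183,114);print('bar side',a,b,(a+b)/2)
print('blue',px2w(s,243.2,202.6,67),px2w(d,296,235.6,67))
print('head',px2w(s,304.4,283.4,92))
for n,u,v in(('spool',309,240,),('flux',368,228),('board',243,274)): print(n,px2w(s,u,v,30))
print(ctrl.sense()['clock'])
E
```

```text
bar [ 503.30281238 -159.15539785  114.        ] [ 467.90930269 -229.062336    114.        ] [ 485.60605753 -194.10886692  114.        ] 78.35611354526338 63.14714978750291
bar side [ 473.66471513 -221.93053044  114.        ] [ 507.06099817 -144.37546357  114.        ] [ 490.36285665 -183.15299701  114.        ]
blue [518.15551119  98.36261855  67.        ] [520.07093682 105.81856675  67.        ]
head [ 482.31299759 -199.40450917   92.        ]
spool [598.79981614 -41.91759331  30.        ]
flux [732.0157575  -70.26113396  30.        ]
board [430.53069034 -66.01947686  30.        ]
0.15
```

```bash
python3 -m crank '[{"tx":-4.3,"ty":-4.3},{"tx":-4.3,"ty":-4.3},{"tx":-4.3,"ty":-4.3},{"tx":-4.3,"ty":-4.3},{"tx":-4.3,"ty":-4.3},{"tx":-4.3,"ty":-4.3},{"tx":-4.3,"ty":-4.3},{"tx":-4.3,"ty":-4.3}]' 0 20
python3 -m crank '[{"tx":-4.3,"ty":-4.3},{"tx":-4.3,"ty":-4.3},{"tx":-4.3,"ty":-4.3},{"tx":-4.3,"ty":-4.3},{"rz":4.3},{}]'
python3 - <<'E'
from h import *
snap('wrist','pics/w1.png'); s=ctrl.sense(); print(s['position'],s['ee_rot'],s['joints'],s['clock'])
E
```

```text
[202.27759764 484.24776873 255.9931746 ] [ 1.96603799e-01  9.80482953e-01 -3.25354773e-04 -1.36343334e-04] [ 1.03572655e+00  2.91040256e-01 -1.53761510e-01  1.12669884e+00
  4.20618421e-05  1.43151237e+00] 0.2invalid input
invalid input
```

View pics/w1.png

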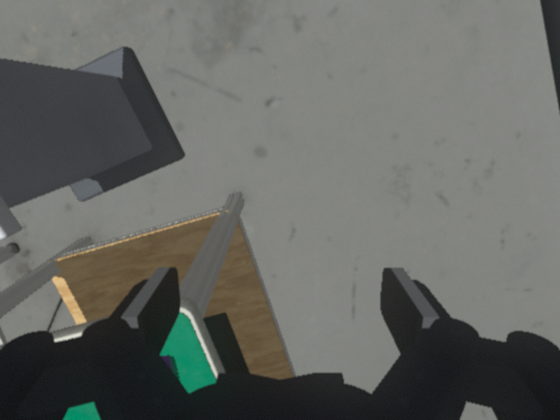

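The calls were refused and the arm hasn't moved, so this is still the start view over the floor. The rows probably need all six keys, so I'll test with one.

```bash
python3 -m crank '[{"tx":-4.3,"ty":-4.3,"tz":0,"rx":0,"ry":0,"rz":0}]' 0 20
```

```text
clock: 0.32
position: [225.3, 429.5, 255.8]
ee_rot: [0.195, 0.981, 0.0, -0.0]
wrist_force: [1.8, -0.4, -0.4]
grip_width: 69.8
```

```bash
python3 -m crank '[{"tx":-4.3,"ty":-4.3,"tz":0,"rx":0,"ry":0,"rz":0},{"tx":-4.3,"ty":-4.3,"tz":0,"rx":0,"ry":0,"rz":0},{"tx":-4.3,"ty":-4.3,"tz":0,"rx":0,"ry":0,"rz":0},{"tx":-4.3,"ty":-4.3,"tz":0,"rx":0,"ry":0,"rz":0},{"tx":-4.3,"ty":-4.3,"tz":0,"rx":0,"ry":0,"rz":0},{"tx":-4.3,"ty":-4.3,"tz":0,"rx":0,"ry":0,"rz":0},{"tx":-4.3,"ty":-4.3,"tz":0,"rx":0,"ry":0,"rz":0},{"tx":-4.3,"ty":-4.3,"tz":0,"rx":0,"ry":0,"rz":0}]' 0 20
python3 -m crank '[{"tx":-4.3,"ty":-4.3,"tz":0,"rx":0,"ry":0,"rz":0},{"tx":-4.3,"ty":-4.3,"tz":0,"rx":0,"ry":0,"rz":0},{"tx":-4.3,"ty":-4.3,"tz":0,"rx":0,"ry":0,"rz":0},{"tx":0,"ty":0,"tz":0,"rx":0,"ry":0,"rz":4.3},{"tx":0,"ty":0,"tz":0,"rx":0,"ry":0,"rz":0}]'
python3 - <<'E'
from h import *
snap('wrist','pics/w2.png'); s=ctrl.sense(); print(s['position'],s['ee_rot'],s['joints'],s['clock'])
E
```

```text
clock: 1.32
position: [410.7, -24.0, 256.5]
ee_rot: [0.197, 0.98, 0.0, 0.0]
wrist_force: [1.5, 1.1, -0.2]
grip_width: 0.1
clock: 1.95
position: [479.3, -191.0, 255.8]
ee_rot: [0.234, 0.972, 0.0, -0.001]
wrist_force: [0.7, 1.1, -0.2]
grip_width: -0.1
[ 479.25906481 -190.41819749  256.02697421] [ 2.32585388e-01  9.72575882e-01  1.60340803e-04 -4.07669114e-04] [-5.20073727e-01  2.73901170e-01 -1.77333166e-01  1.12043463e+00
  7.82119681e-05 -5.06034540e-02] 2.0
```

View pics/w2.png

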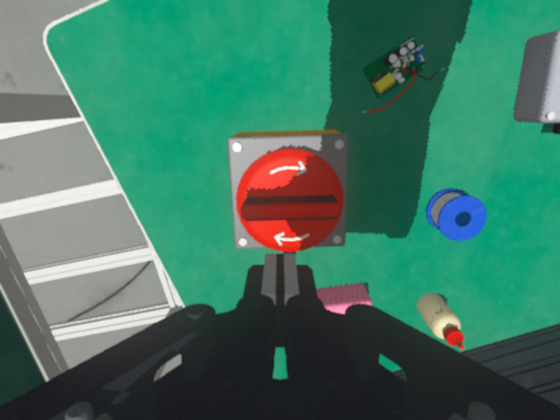

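Wrist view: the bar top runs from about (242,212) to (338,212), parallel to the jaw axis. The spool, flux and board are clear of the station.

```bash
python3 - <<'E'
from h import *
from scipy.spatial.transform import Rotation as R
c=load('pics/w2.png'); s=ctrl.sense()
a=px2w(c,242,211.5,114);b=px2w(c,337.5,211.5,114);m=(a+b)/2
print(a,b,m,np.linalg.norm(a-b),np.degrees(np.arctan2(*(b-a)[[1,0]])))
h=px2w(c,290.5,199.5,92);print('head',h)
Rt=R.from_quat(s['ee_rot'])
for p in(m,h): print(Rt.inv().apply(p-s['position']))
print(Rt.as_matrix())
E
```

```text
[ 474.20479917 -222.51675175  114.        ] [ 508.6847027  -155.03881445  114.        ] [ 491.44475094 -188.7777831   114.        ] 75.7768815029415 62.93385797836529
head [ 488.70995201 -186.01313495   92.        ]
[-10.24836072   6.95854681 142.0189883 ]
[ -6.57776745   8.18413134 164.02233105]
[[-8.91807742e-01  4.52414008e-01 -7.18392439e-04]
 [ 4.52413747e-01  8.91808023e-01  5.01522954e-04]
 [ 8.67564151e-04  1.22251438e-04 -9.99999616e-01]]
```

```bash
python3 -m crank '[{"tx":-0.8,"ty":0.5,"tz":3,"rx":0,"ry":0,"rz":0},{"tx":0,"ty":0,"tz":4,"rx":0,"ry":0,"rz":0},{"tx":0,"ty":0,"tz":3,"rx":0,"ry":0,"rz":0},{"tx":0,"ty":0,"tz":0.8,"rx":0,"ry":0,"rz":0},{"tx":0,"ty":0,"tz":0,"rx":0,"ry":0,"rz":0}]'
python3 -m crank '[{"tx":0,"ty":0,"tz":0.5,"rx":0,"ry":0,"rz":0},{"tx":0,"ty":0,"tz":0.5,"rx":0,"ry":0,"rz":0}]'
python3 -m crank '[{"tx":0,"ty":0,"tz":0.3,"rx":0,"ry":0,"rz":0},{"tx":0,"ty":0,"tz":0,"rx":0,"ry":0,"rz":0}]'
```

```text
clock: 2.62
position: [489.0, -189.4, 148.8]
ee_rot: [0.233, 0.973, -0.0, 0.0]
wrist_force: [0.6, -0.9, 0.2]
grip_width: 0.2
clock: 2.88
position: [489.5, -190.1, 138.9]
ee_rot: [0.233, 0.972, -0.0, 0.001]
wrist_force: [0.3, -0.5, 4.3]
grip_width: 0.1
clock: 3.12
position: [489.4, -190.1, 135.7]
ee_rot: [0.233, 0.972, -0.0, 0.001]
wrist_force: [0.3, 0.3, 5.2]
grip_width: -0.1
```

```bash
python3 -m crank '[{"tx":0,"ty":0,"tz":0.3,"rx":0,"ry":0,"rz":0},{"tx":0,"ty":0,"tz":0.3,"rx":0,"ry":0,"rz":0}]'
python3 -m crank '[{"tx":0,"ty":0,"tz":0.2,"rx":0,"ry":0,"rz":0},{"tx":0,"ty":0,"tz":0.1,"rx":0,"ry":0,"rz":0},{"tx":0,"ty":0,"tz":0,"rx":0,"ry":0,"rz":0}]'
```

```text
clock: 3.38
position: [489.4, -190.1, 129.8]
ee_rot: [0.233, 0.972, -0.0, 0.001]
wrist_force: [0.2, 0.0, 5.0]
grip_width: -0.2
clock: 3.75
position: [489.5, -190.1, 126.8]
ee_rot: [0.233, 0.972, -0.0, 0.001]
wrist_force: [-0.3, -0.6, 6.2]
grip_width: 0.0
```

```bash
python3 -m crank '[{"tx":0,"ty":0,"tz":0.1,"rx":0,"ry":0,"rz":0},{"tx":0,"ty":0,"tz":0,"rx":0,"ry":0,"rz":0}]'
python3 -m crank '[{"tx":0,"ty":0,"tz":0.1,"rx":0,"ry":0,"rz":0},{"tx":0,"ty":0,"tz":0,"rx":0,"ry":0,"rz":0}]'
```

```text
clock: 4.0
position: [489.5, -190.1, 126.0]
ee_rot: [0.233, 0.972, -0.0, 0.001]
wrist_force: [-0.5, 0.9, 7.6]
grip_width: 0.5
clock: 4.25
position: [489.8, -190.3, 125.8]
ee_rot: [0.233, 0.972, -0.0, 0.001]
wrist_force: [-2.5, 1.8, 17.7]
grip_width: -0.1
```

Hit the stop at 17.7 N. I'll lift off and move beside the +y end on the near side.

```bash
python3 -m crank '[{"tx":0,"ty":0,"tz":-2.5,"rx":0,"ry":0,"rz":0},{"tx":0,"ty":0,"tz":-2,"rx":0,"ry":0,"rz":0},{"tx":2.8,"ty":2.6,"tz":0,"rx":0,"ry":0,"rz":0},{"tx":0,"ty":0,"tz":0,"rx":0,"ry":0,"rz":0}]'
python3 - <<'E'
from h import *
snap('wrist','pics/w3.png'); snap('side','pics/s3.png'); s=ctrl.sense(); print(s['position'],s['wrist_force'],s['clock'])
w=cv2.imread('pics/w3.png'); d=cv2.resize(cv2.imread('pics/s3.png')[150:240,260:380],(400,300),interpolation=cv2.INTER_CUBIC)
cv2.imwrite('pics/m3.png',np.hstack([cv2.resize(w,(400,300)),d]))
E
```

```text
clock: 4.75
position: [474.6, -152.2, 169.2]
ee_rot: [0.233, 0.973, 0.0, -0.001]
wrist_force: [-0.0, -0.1, -0.6]
grip_width: 0.4
[ 475.82259124 -153.93678911  169.2767592 ] [ 0.21732578  0.37123616 -0.08658183] 4.85
```

View pics/m3.png

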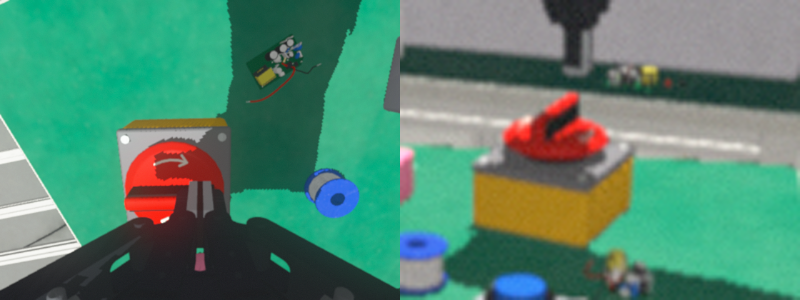

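The head stays down (side crop: no gap under it), and the shut fingers are above the near side of the bar's +y end. Descending next, then pushing.

```bash
python3 -m crank '[{"tx":0,"ty":0,"tz":2.5,"rx":0,"ry":0,"rz":0},{"tx":0,"ty":0,"tz":2.4,"rx":0,"ry":0,"rz":0},{"tx":0,"ty":0,"tz":0,"rx":0,"ry":0,"rz":0}]'
python3 -m crank '[{"tx":-0.5,"ty":0,"tz":0,"rx":0,"ry":0,"rz":0},{"tx":-0.4,"ty":0,"tz":0,"rx":0,"ry":0,"rz":0},{"tx":0,"ty":0,"tz":0,"rx":0,"ry":0,"rz":0}]'
```

```text
clock: 5.22
position: [474.8, -154.0, 118.9]
ee_rot: [0.234, 0.972, 0.0, -0.002]
wrist_force: [0.2, -0.4, 0.6]
grip_width: -0.3
clock: 5.6
position: [484.4, -158.4, 120.9]
ee_rot: [0.233, 0.972, -0.0, 0.0]
wrist_force: [-1.7, 0.3, -0.7]
grip_width: -0.2
```

```bash
python3 -m crank '[{"tx":-0.48,"ty":0.29,"tz":0,"rx":0,"ry":0,"rz":10},{"tx":-0.48,"ty":0.29,"tz":0,"rx":0,"ry":0,"rz":10},{"tx":0,"ty":0,"tz":0,"rx":0,"ry":0,"rz":0}]'
python3 -m crank '[{"tx":-0.48,"ty":0.29,"tz":0,"rx":0,"ry":0,"rz":10},{"tx":-0.48,"ty":0.29,"tz":0,"rx":0,"ry":0,"rz":10},{"tx":0,"ty":0,"tz":0,"rx":0,"ry":0,"rz":0}]'
```

```text
clock: 5.98
position: [495.0, -158.0, 120.5]
ee_rot: [0.398, 0.917, 0.0, -0.0]
wrist_force: [-1.6, 2.1, 2.0]
grip_width: -0.1
clock: 6.35
position: [505.1, -161.7, 120.4]
ee_rot: [0.55, 0.835, 0.0, -0.0]
wrist_force: [-3.2, 3.1, 3.2]
grip_width: 0.1
```

```bash
python3 -m crank '[{"tx":-0.3,"ty":0.15,"tz":0,"rx":0,"ry":0,"rz":5},{"tx":0,"ty":0,"tz":0,"rx":0,"ry":0,"rz":0}]'
python3 - <<'E'
from h import *
snap('scene','pics/c4.png'); snap('side','pics/s4.png')
f=lambda n,u,v:cv2.resize(cv2.imread(n)[v:v+90,u:u+120],(400,300),interpolation=cv2.INTER_CUBIC)
cv2.imwrite('pics/m4.png',np.hstack([f('pics/c4.png',245,235),f('pics/s4.png',260,150)]))
E
```

```text
clock: 6.6
position: [507.6, -163.6, 120.3]
ee_rot: [0.585, 0.811, 0.0, -0.001]
wrist_force: [-1.8, 5.0, 3.6]
grip_width: 0.1
```

View pics/m4.png

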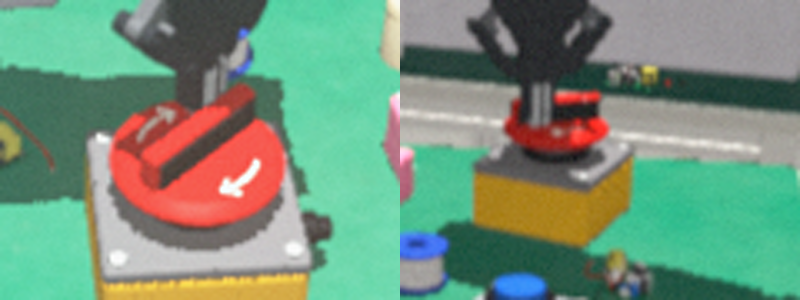

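The bar has turned about 45° and the head stands up again with a gap under it. Reversing the arc so the bar follows back, then backing off and lifting.

```bash
python3 -m crank '[{"tx":0.45,"ty":-0.37,"tz":0,"rx":0,"ry":0,"rz":-10},{"tx":0.45,"ty":-0.37,"tz":0,"rx":0,"ry":0,"rz":-10},{"tx":0.45,"ty":-0.37,"tz":0,"rx":0,"ry":0,"rz":-10},{"tx":0.45,"ty":-0.37,"tz":0,"rx":0,"ry":0,"rz":-10},{"tx":1.2,"ty":0,"tz":0,"rx":0,"ry":0,"rz":-5},{"tx":0.5,"ty":0,"tz":-2,"rx":0,"ry":0,"rz":0},{"tx":0,"ty":0,"tz":-5,"rx":0,"ry":0,"rz":0},{"tx":0,"ty":0,"tz":0,"rx":0,"ry":0,"rz":0}]'
python3 - <<'E'
from h import *
snap('scene','pics/c5.png'); snap('side','pics/s5.png')
f=lambda n,u,v:cv2.resize(cv2.imread(n)[v:v+90,u:u+120],(400,300),interpolation=cv2.INTER_CUBIC)
cv2.imwrite('pics/m5.png',np.vstack([np.hstack([f(f'pics/c{i}.png',245,235),f(f'pics/s{i}.png',260,150)]) if i==5 else np.hstack([f('pics/scene0.png',245,235),f('pics/side0.png',260,150)]) for i in(0,5)]))
s=ctrl.sense(); print(s['position'],s['ee_rot'],s['clock'])
from scipy.spatial.transform import Rotation as R
p=px2w(load('pics/scene0.png'),243.2,202.6,67); q=px2w(load('pics/side0.png'),296,235.6,67)
for x in(p,q): print(R.from_quat(s['ee_rot']).inv().apply(x-s['position']))
E
```

```text
clock: 7.7
position: [473.7, -150.1, 193.7]
ee_rot: [0.23, 0.973, -0.001, 0.003]
wrist_force: [-0.1, 0.3, -0.7]
grip_width: 0.4
[ 471.86235702 -149.16318988  190.60426833] [ 2.31054095e-01  9.72940475e-01 -3.47396982e-04  8.46427135e-04] 7.8
[ 70.16153843 241.94573801 123.40873346]
[ 71.80284733 249.46678168 123.40362427]
```

View pics/m5.png

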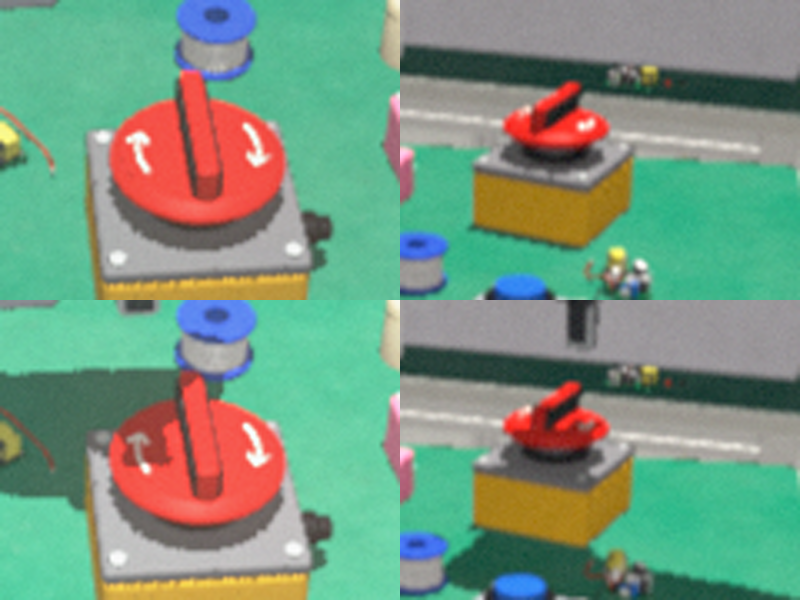

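Compared with the start (top row), the head is up and the bar is back at its rest angle (bottom row). Going to the grey box's blue button.

```bash
python3 -m crank '[{"tx":1.4,"ty":4.9,"tz":0,"rx":0,"ry":0,"rz":0},{"tx":1.4,"ty":4.9,"tz":0,"rx":0,"ry":0,"rz":0},{"tx":1.4,"ty":4.9,"tz":0,"rx":0,"ry":0,"rz":0},{"tx":1.4,"ty":4.9,"tz":0,"rx":0,"ry":0,"rz":0},{"tx":1.4,"ty":4.9,"tz":0,"rx":0,"ry":0,"rz":0},{"tx":0,"ty":0,"tz":4,"rx":0,"ry":0,"rz":0},{"tx":0,"ty":0,"tz":0,"rx":0,"ry":0,"rz":0}]'
python3 - <<'E'
from h import *
snap('wrist','pics/w6.png'); s=ctrl.sense(); print(s['position'],s['ee_rot'],s['clock'])
E
```

```text
clock: 8.68
position: [517.5, 101.5, 147.1]
ee_rot: [0.232, 0.973, -0.001, -0.003]
wrist_force: [-0.5, 1.3, -0.2]
grip_width: -0.2
[518.70051022 101.06974001 148.86587693] [ 2.32244553e-01  9.72655109e-01 -7.32052712e-04 -1.99262431e-03] 8.725
```

View pics/w6.png

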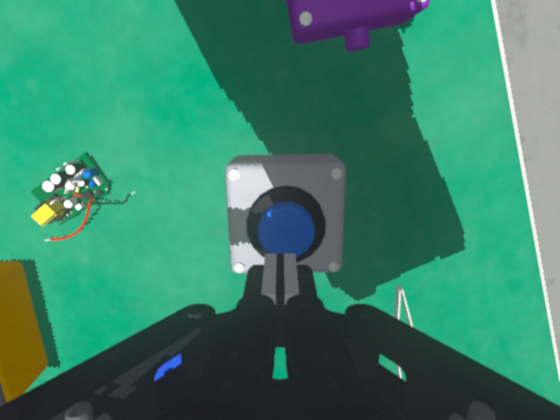

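Wrist view: grey box, blue top centred at about (287,230), with the fingertips just in front of it in the view.

```bash
python3 - <<'E'
from h import *
from scipy.spatial.transform import Rotation as R
c=load('pics/w6.png'); s=ctrl.sense(); p=px2w(c,287,230,67); print(p,R.from_quat(s['ee_rot']).inv().apply(p-s['position']))
E
```

```text
[520.64646667 104.08113991  67.        ] [-0.66499613  3.75804909 81.85543311]
```

```bash
python3 -m crank '[{"tx":0,"ty":0.3,"tz":2.5,"rx":0,"ry":0,"rz":0},{"tx":0,"ty":0,"tz":2.5,"rx":0,"ry":0,"rz":0},{"tx":0,"ty":0,"tz":0.5,"rx":0,"ry":0,"rz":0},{"tx":0,"ty":0,"tz":0.3,"rx":0,"ry":0,"rz":0},{"tx":0,"ty":0,"tz":0,"rx":0,"ry":0,"rz":0}]'
python3 -m crank '[{"tx":0,"ty":0,"tz":0.2,"rx":0,"ry":0,"rz":0},{"tx":0,"ty":0,"tz":0.1,"rx":0,"ry":0,"rz":0},{"tx":0,"ty":0,"tz":0,"rx":0,"ry":0,"rz":0}]'
```

```text
clock: 9.35
position: [522.3, 103.8, 93.2]
ee_rot: [0.233, 0.972, 0.0, 0.001]
wrist_force: [0.3, -0.2, -0.3]
grip_width: 0.2
clock: 9.72
position: [522.4, 103.9, 89.8]
ee_rot: [0.233, 0.972, 0.0, 0.001]
wrist_force: [1.8, -1.0, 2.7]
grip_width: 0.0
```

```bash
python3 -m crank '[{"tx":0,"ty":0,"tz":0.2,"rx":0,"ry":0,"rz":0},{"tx":0,"ty":0,"tz":0.1,"rx":0,"ry":0,"rz":0},{"tx":0,"ty":0,"tz":0,"rx":0,"ry":0,"rz":0}]'
python3 -m crank '[{"tx":0,"ty":0,"tz":0.1,"rx":0,"ry":0,"rz":0},{"tx":0,"ty":0,"tz":0,"rx":0,"ry":0,"rz":0}]'
```

```text
clock: 10.1
position: [522.3, 103.9, 86.5]
ee_rot: [0.233, 0.972, 0.0, 0.001]
wrist_force: [3.5, -0.9, 3.7]
grip_width: 0.1
clock: 10.35
position: [522.4, 103.9, 86.0]
ee_rot: [0.233, 0.972, 0.0, 0.001]
wrist_force: [2.8, -1.2, 10.4]
grip_width: -0.1
```

```bash
python3 -m crank '[{"tx":0,"ty":0,"tz":0.1,"rx":0,"ry":0,"rz":0},{"tx":0,"ty":0,"tz":0,"rx":0,"ry":0,"rz":0}]'
python3 -m crank '[{"tx":0,"ty":0,"tz":-1,"rx":0,"ry":0,"rz":0},{"tx":0,"ty":0,"tz":-4,"rx":0,"ry":0,"rz":0},{"tx":0,"ty":0,"tz":-5,"rx":0,"ry":0,"rz":0},{"tx":0,"ty":0,"tz":0,"rx":0,"ry":0,"rz":0},{"tx":0,"ty":0,"tz":0,"rx":0,"ry":0,"rz":0}]'
python3 - <<'E'
from h import *
c=snap('scene','pics/c7.png'); d=snap('side','pics/s7.png'); s=ctrl.sense(); print(s['position'],s['wrist_force'],s['clock'])
a=cv2.imread('pics/c7.png')[150:330,130:410]; b=cv2.imread('pics/s7.png')[150:290,180:400]
cv2.imwrite('pics/m7.png',np.hstack([cv2.resize(a,(400,257)),cv2.resize(b,(400,257))]))
E
```

```text
clock: 10.6
position: [522.4, 104.0, 85.8]
ee_rot: [0.233, 0.972, 0.0, 0.001]
wrist_force: [-0.9, -1.6, 20.8]
grip_width: 0.4
clock: 11.22
position: [520.6, 104.0, 183.4]
ee_rot: [0.233, 0.972, -0.0, -0.001]
wrist_force: [-0.2, -0.4, 0.7]
grip_width: 0.1
[520.35577427 103.96025598 182.78314216] [ 0.15689946  0.50026672 -0.34847046] 11.325
```

View pics/m7.png

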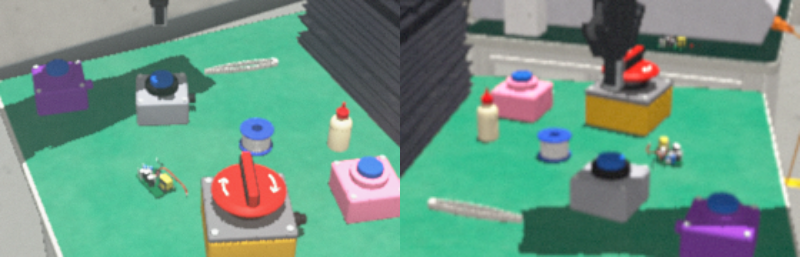

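The red head is up with its bar at rest and the blue button is up. The other things are unmoved and the gripper is clear of everything.

```bash
python3 -c "
from plant import ctrl
print(ctrl.sign_off())"
```

```text
the job is handed in; nothing more can be done
None
```

The emergency stop check is done in the order asked and handed in at about 11 s of the 46 s allowed.

- **Red button:** I pressed it on the grip bar with the fingers shut, down to its stop (13 mm, 17.7 N). It stayed down when I lifted off.
- **Latch:** I pushed the near side of the bar's +y end clockwise about 45° until the button sprang up. I then came away, and the bar turned back to its rest angle, matching the first picture.
- **Blue button:** I pressed the one on the grey box fully in (about 6 mm, to a hard stop at 20.8 N) and let it come up.

The last pictures show the red head up, the blue button up, and the spool, flux bottle, circuit board and tweezers where they were. The gripper is clear of everything, with wrist force near zero.

Two things did not go to plan:
- **Refused moves:** my first two move calls were refused because the rows left out some keys. The arm did not move.
- **Position estimates:** the scene and side cameras disagreed by up to about 11 mm on positions. I corrected from the wrist camera before each press.

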